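# Change the microscope stage over from calibration to specimens

### The job

First move the copper calibration holder from the yellow stage dock onto the white parking dock. Then build the specimen stack on the yellow stage dock, from the bottom up: the tall aluminium riser, then the blue insulator, then the violet specimen carousel on top, each fully seated on the boss below it. Keep the parts upright, set them down rather than dropping them, and leave the teal stub tray, the vial and the spanner where they are.

Things in the scene. Friction and masses are not known exactly. Their poses are not given: they have to be found in the camera images.
- stage_dock: Stage dock, fixed: yellow square plate 90 x 90 mm, 18 mm thick, with a dark steel ring mark and, at the centre of its top, a boss 8 mm high, 36 mm across, coned to 26 mm. Origin: centre of the underside, on the table; z up. A part seated on it has its origin 18 mm above the dock's. At the start the copper calibration holder sits on it and hides the boss.
- parking_dock: Parking dock, fixed: white square plate of the same shape and sizes as the stage dock (90 x 90 x 18 mm, same boss, grey). Origin: centre of the underside, on the table; z up. A part seated on it has its origin 18 mm above the dock's.
- standard: Calibration holder, loose, about 0.2 kg: copper-coloured round puck 56 mm in diameter and 32 mm high with straight sides to grip, a brass disc and four small square chips on top (4 mm more); underside recess 46 mm across, 10 mm deep, drops over a boss with 5 mm play all round. Origin: centre of underside; z up. At the start it is seated on the stage dock.
- riser: Riser, loose, about 0.2 kg: tall plain aluminium cylinder with dark grooves, 56 mm in diameter, 45 mm high to its shoulder; on top a boss 8 mm high, 36 mm across, coned to 26 mm; underside recess 46 mm across, 10 mm deep, drops over a boss with 5 mm play all round. Origin: centre of underside; z up. A part seated on it has its origin 45 mm above the riser's. Starts upright on the table.
- insulator: Insulator, loose, about 0.1 kg: plain blue plastic cylinder 56 mm in diameter, 30 mm high to its shoulder; on top a boss 8 mm high, 36 mm across, coned to 26 mm; underside recess 46 mm across, 10 mm deep, drops over a boss with 5 mm play all round. Origin: centre of underside; z up. A part seated on it has its origin 30 mm above the insulator's. Starts upright on the table.
- carousel: Specimen carousel, loose, about 0.2 kg: violet round puck 56 mm in diameter, 32 mm high with straight sides to grip, grey band, carrying seven small aluminium stubs on top (13 mm across, 7 mm high); underside recess 46 mm across, 10 mm deep, drops over a boss with 5 mm play all round. Origin: centre of underside; z up. Starts upright on the table.
- stub_tray: Bystander, loose: teal tray 120 x 80 x 20 mm full of small metal stubs (28 mm high in all). Origin: centre of the underside.
- vial: Bystander, loose: small capped glass jar with a black cap, 32 mm in diameter, 50 mm high. Origin: centre of the underside.
- spanner: Bystander, loose: steel spanner 130 mm long lying flat along its x axis. Origin: near the middle of its length, on the table.
Not all that is in view belongs to the job. What is meant by the riser is not green, and is the smaller of those in its own colour. There is more than one size of the parking_dock; the one meant has the size given above.

How it is judged (in metres and radians):
On the way, in this order (a step that is already met when the one before it is completed fails the run):
1. the copper calibration holder is seated on the white parking dock and released (horizontal distance between standard and parking_dock below 0.008 m and z of standard in the frame of parking_dock between 0.015 and 0.021 m and angle between standard's own z axis and vertical below 0.06 rad and contact force between the fingers and standard below 0.1 N and linear speed of standard below 0.02 m/s), for 0.2 s.
2. the aluminium riser is seated on the yellow stage dock and released (horizontal distance between riser and stage_dock below 0.008 m and z of riser in the frame of stage_dock between 0.015 and 0.021 m and angle between riser's own z axis and vertical below 0.06 rad and contact force between the fingers and riser below 0.1 N and linear speed of riser below 0.02 m/s), for 0.2 s.
3. the blue insulator is seated on the riser and released (horizontal distance between insulator and riser below 0.008 m and z of insulator in the frame of riser between 0.042 and 0.048 m and angle between insulator's own z axis and vertical below 0.06 rad and contact force between the fingers and insulator below 0.1 N and linear speed of insulator below 0.02 m/s), for 0.2 s.
4. the violet specimen carousel is seated on the insulator and released (horizontal distance between carousel and insulator below 0.008 m and z of carousel in the frame of insulator between 0.027 and 0.033 m and angle between carousel's own z axis and vertical below 0.06 rad and contact force between the fingers and carousel below 0.1 N and linear speed of carousel below 0.02 m/s), for 0.2 s.
At the end, for the whole second after the job is handed in: The calibration holder is seated on the parking dock, the riser on the stage dock, the insulator on the riser and the carousel on the insulator: each centred on what is below it within 8 mm (the play is 5 mm), at its seated height within 3 mm, upright within 0.06 rad, released and at rest (all of step 1 and all of step 2 and all of step 3 and all of step 4); the robot touches nothing.
It fails at once if one of the four parts is tipped by more than 0.5 rad (angle between any of standard, riser, insulator, carousel's own z axis and vertical above 0.5 rad).
It fails at once if one of the four parts falls or flies freely faster than 0.6 m/s (a drop of about 20 mm) ((linear speed of standard above 0.6 m/s and contact force between the fingers and standard below 0.05 N) or (linear speed of riser above 0.6 m/s and contact force between the fingers and riser below 0.05 N) or (linear speed of insulator above 0.6 m/s and contact force between the fingers and insulator below 0.05 N) or (linear speed of carousel above 0.6 m/s and contact force between the fingers and carousel below 0.05 N)).
It fails at once if the stub tray, the vial or the spanner is moved by more than 25 mm (distance of any of stub_tray, vial, spanner from where it was at the start of the episode above 0.025 m).
It also fails if it takes over 109 s, if anything falls off the work surface, if the arm or the gripper's body presses on something with over 40 N, if the wrist force passes 120 N, or if a joint passes its speed limit or range.

### The arm

A 7-joint arm with a two-finger parallel gripper is mounted at the origin on the work surface. World frame = base frame: x ahead of the robot, y to its left, z up, the work surface at z = 0. Lengths are in m, angles in degrees, forces in N, time in s.
With the tool pointing down it reaches from about 0.425 to 0.875 m from the base axis. Payload 4.7 kg.
Tool frame: the origin (TCP) lies midway between the tips of the shut fingers; the grasp point (between the pads) lies 19 mm behind it; z points along the fingers, x is the direction in which the jaws open and shut, and the axes are right-handed (so a half turn about z gives the same grasp; the last joint's range is limited). The gripper opens to 87 mm and grips with 3 to 60 N. Pads are 19 mm wide; open, the fingers measure 117 mm over their backs; the gripper's body (75 mm by 190 mm) begins 51 mm behind the grasp point.
Start: joints at [76.667, 18.392, -4.016, 83.108, 1.295, 78.541, -3.26], TCP at [0.159, -0.63, 0.223] pointing down, gripper open.
Joint ranges: [-163.93, 163.93], [-17.29, 119.83], [-79.2, 71.16], [3.27, 140.29], [-89.18, 269.18], [5.43, 117.66], [-154.24, 154.24]. Speed limits (degrees/s): [147.25, 147.25, 180, 180, 180, 180, 180].

### API

Orientations are given as [roll, pitch, yaw] about the fixed x, y, z axes, in that order (R = Rz(yaw) Ry(pitch) Rx(roll)).
In Python, from cell import env gives the robot as it stands.
- The arm moves only by the tool carry_out, never from a script. Its argument "plan" is a list of rows, each an object with "grip": the closure, from 0 (fully open) to 1 (shut); "dp": the shift along the tool's x, y, z in m, a list of three; "rotation": the turn, a rotation vector about the tool's x, y, z in degrees, a list of three. In form: [{"grip": grip, "dp": [dx, dy, dz], "rotation": [wx, wy, wz]}, ...]. A call has 1 to 8 rows; each row shifts and turns the pose as measured when the row begins, along the tool's axes as they then stand; what a row does not reach is not made up. A row lasts 1/12 s, in which the tool goes at most 41.7 mm and 7.16 degrees, less where a joint would pass 70% of its speed; a pose out of reach is approached as far as the arm can. A call is refused whole if a number of a shift passes 0.0417 or a number of a turn 7.16, either way. A call with a gripper value outside its range is refused whole. The fingers move at their own pace and stop on an object; "force" is the grip in N (left out, the last holds). Time passes only in rows, so rows that do not move let the fingers close. It gives the time, the measured TCP pose, the force and the opening at its end, in the units of the state.
- env.get_obs(): the state, without advancing time (a new reading comes with each control period).
- env.read_camera(name): name is "side" or "top" or "wrist"; returns the picture (480x640x3 uint8, red, green, blue); there is no depth.
- env.camera_params(name): a dict with "fx", "fy", "cx", "cy" (pixels), "R" (3x3) and "t" (3): a world point X has camera coordinates R X + t. Camera axes: x right, y down, z forward; pixel columns grow to the right and rows downward; lengths in m; the calibration is good to about 2 mm. The wrist camera is an equidistant fisheye: a pixel r from the principal point sees the ray r / f radians off the axis. A picture is of the moment at which its call begins: read the wrist's pose just before it. camera_params takes no time and is no camera call; for the wrist camera it gives the pose at the moment of the call.
- env.sign_off(): hands the job in, once; it reports no verdict.
The state is a dict: "time_s": time; "qpos": joint angles; "joint_velocities": joint speeds; "effort": joint torques, N m; "tool_pos": TCP position; "tool_rot": TCP orientation; "force": force on the tool from outside, world axes, zero at the start; "wrist_torque": the same for the moment, N m; "grip_width": finger opening in m.
Only numpy, scipy, OpenCV 4.12 (cv2) and the standard library are available. Lean on these libraries where they do the work, as an engineer would, in place of code of your own. Each camera call takes 0.05 s, during which the arm holds its last target. There are 200 camera calls.

## Working session

There is one attempt and no reset: what is moved stays moved. The work goes in short steps, Python scripts to look and compute and a tool call to move; the robot and the scene stay as the last step left them, time stands still between calls to the robot, and variables do not carry over. Pictures are saved under pics/ and viewed, about 12 in all and at most 16, crops included, and the job is handed in when it is done.

Besides the shell and the picture viewer there is one more tool, called as a command line: name --argument value ..., lists and objects as JSON in quotes. carry_out: Moves the arm, as the interface text tells. Its arguments: {"type":"object","properties":{"plan":{"type":"array","items":{"type":"object","properties":{"grip":{"type":"number"},"dp":{"type":"array","items":{"type":"number"}},"rotation":{"type":"array","items":{"type":"number"}}}}},"force":{"type":"number"}},"required":["plan"]}

```bash
mkdir -p pics; ls; python3 - <<'E'
from cell import env
import cv2
o=env.get_obs();print({k:o[k] for k in("time_s","tool_pos","tool_rot","grip_width","force")})
for n in("top","side"):
    p=env.camera_params(n);print(n,p)
    cv2.imwrite(f"pics/{n}0.png",env.read_camera(n)[:,:,::-1])
E
```

```text
pics
{'time_s': 0.0, 'tool_pos': array([ 0.15861723, -0.62976923,  0.22146985]), 'tool_rot': array([ 1.79993417e+02,  1.09616142e-01, -7.58559418e+01]), 'grip_width': 0.08731502975916662, 'force': array([-0.23390111,  0.33958315,  1.28519205])}
top {'fx': 509.3241589107891, 'fy': 509.3241589107891, 'cx': 316.6841331262806, 'cy': 248.86811287080806, 'R': array([[-0.02097857, -0.99957035, -0.02046962],
       [-0.98071125,  0.02455381, -0.19391379],
       [ 0.19433308,  0.01600676, -0.98080499]]), 't': array([0.01508652, 0.5895328 , 0.89844244])}
side {'fx': 585.6996548590915, 'fy': 585.6996548590915, 'cx': 318.2147219369787, 'cy': 238.28483741227024, 'R': array([[-0.97993084, -0.19847325, -0.01854505],
       [-0.12702744,  0.6934469 , -0.70922171],
       [ 0.15362155, -0.69263249, -0.70474155]]), 't': array([0.59403813, 0.13561708, 1.0947316 ])}
```

View pics/top0.png

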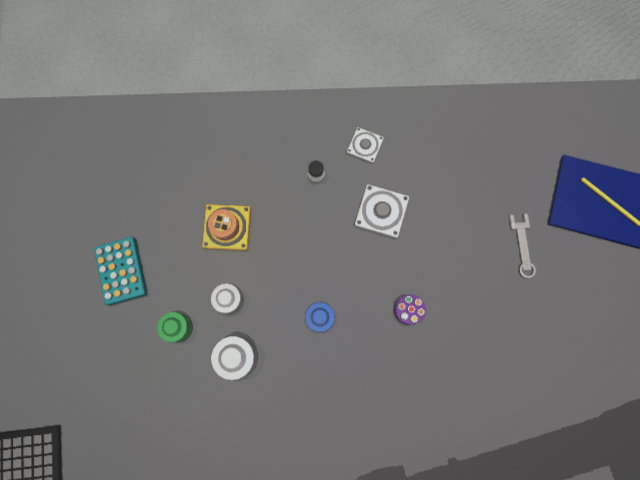

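View pics/side0.png

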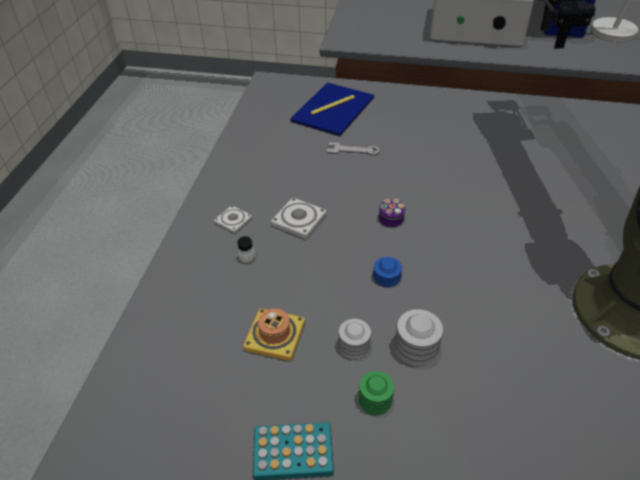

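Candidates in the top view:
- **Risers:** aluminium at (226,298) and (232,357), green at (173,327). The smaller aluminium one at (226,298) fits.
- **Parking docks:** (382,210) large and (366,144) small. I'll check which is 90 mm.

Next I measure all of them in both views and make one crop.

```bash
cat > h.py <<'E'
import cv2, numpy as np
from cell import env
def ray(n,uv,z,p=None):
    p=p or env.camera_params(n); R=np.array(p["R"]);t=np.array(p["t"])
    a=(uv[0]-p["cx"])/p["fx"]; b=(uv[1]-p["cy"])/p["fy"]
    if n=="wrist":
        r=np.hypot(a,b)+1e-12; d=np.array([a/r*np.sin(r),b/r*np.sin(r),np.cos(r)])
    else: d=np.array([a,b,1.])
    c=-R.T@t; d=R.T@d
    return (c+d*(z-c[2])/d[2])[:2]
def mask(im,col):
    hsv=cv2.cvtColor(im,cv2.COLOR_RGB2HSV)
    lo,hi={"blue":((105,110,60),(125,255,255)),"violet":((128,70,40),(160,255,255)),"orange":((3,110,80),(17,255,255)),
      "yellow":((20,120,80),(32,255,255)),"white":((0,0,125),(179,45,255)),"green":((50,100,50),(75,255,255))}[col]
    return cv2.inRange(hsv,lo,hi)
def blob(im,col,seed,k=5):
    m=cv2.morphologyEx(mask(im,col),cv2.MORPH_CLOSE,np.ones((k,k)))
    cs=[c for c in cv2.findContours(m,cv2.RETR_EXTERNAL,cv2.CHAIN_APPROX_NONE)[0] if cv2.contourArea(c)>60]
    return cv2.convexHull(min(cs,key=lambda c:-cv2.pointPolygonTest(c,tuple(map(float,seed)),True)))
E
python3 - <<'E'
from h import *
T=cv2.imread("pics/top0.png")[:,:,::-1].copy();S=cv2.imread("pics/side0.png")[:,:,::-1].copy()
for n,col,z,a,b in [("standard","orange",.034,(222,225),(274,326)),("stage","yellow",.012,(245,245),(262,345)),
 ("riser","white",.025,(226,298),(355,338)),("bigriser","white",.03,(232,357),(420,330)),("insul","blue",.017,(320,317),(388,270)),("car","violet",.018,(410,309),(392,212)),
 ("park","white",.012,(370,225),(285,215)),("smallpark","white",.01,(366,155),(233,225))]:
  for cam,im,s in(("top",T,a),("side",S,b)):
    h=blob(im,col,s);r=cv2.minAreaRect(h)
    P=np.array([ray(cam,q,z) for q in cv2.boxPoints(r)])
    x,y,w,hh=cv2.boundingRect(h); 
    print(n,cam,np.round(r[0],1),"pos",np.round(ray(cam,r[0],z),4),"sides",np.round([np.linalg.norm(P[1]-P[0]),np.linalg.norm(P[2]-P[1])],3),"yaw",np.round(np.degrees(np.arctan2(*(P[1]-P[0])[::-1]))%90,1))
c=cv2.resize(T[120:390,140:440],None,fx=2.6,fy=2.2,interpolation=cv2.INTER_CUBIC)
cv2.imwrite("pics/crop1.png",c[:,:,::-1])
E
```

```text
standard top [223.3 224.3] pos [0.648  0.1832] sides [0.055 0.065] yaw 45.7
standard side [273.5 326. ] pos [0.6497 0.1836] sides [0.057 0.075] yaw 10.6
stage top [226.3 226.6] pos [0.6486 0.1816] sides [0.092 0.092] yaw 86.4
stage side [273.4 333.8] pos [0.6512 0.1849] sides [0.106 0.098] yaw 0.8
riser top [224.5 297.5] pos [0.5058 0.1805] sides [0.056 0.056] yaw 88.6
riser side [354. 331.] pos [0.508  0.1613] sides [0.058 0.057] yaw 10.6
bigriser top [232. 358.] pos [0.3922 0.1639] sides [0.079 0.08 ] yaw 88.8
bigriser side [419.5 327. ] pos [0.3947 0.1348] sides [0.082 0.079] yaw 10.6
insul top [319.5 317. ] pos [ 4.652e-01 -4.000e-04] sides [0.056 0.053] yaw 88.7
insul side [387.  271.5] pos [0.4673 0.0017] sides [0.056 0.077] yaw 10.4
car top [410. 309.] pos [ 0.4764 -0.1732] sides [0.055 0.056] yaw 42.9
car side [391.2 216.8] pos [ 0.4769 -0.1567] sides [0.06  0.055] yaw 5.7
park top [381.9 210.3] pos [ 0.6739 -0.1294] sides [0.092 0.092] yaw 72.2
park side [298.3 215.3] pos [ 0.6772 -0.1318] sides [0.101 0.117] yaw 89.6
smallpark top [365.  144.3] pos [ 0.8156 -0.1014] sides [0.062 0.062] yaw 68.2
smallpark side [232.4 217.4] pos [ 0.8184 -0.1014] sides [0.081 0.069] yaw 67.2
```

View pics/crop1.png

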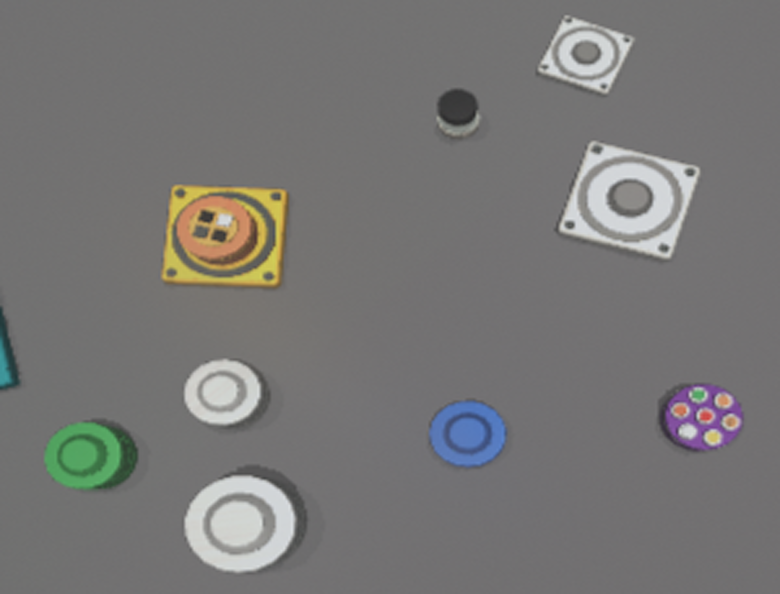

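The crop confirms both choices. The riser is the smaller aluminium cylinder at (226,298): its top disc is about 56 mm across, against 80 mm for the other. The parking dock is the white plate at (382,210), about 92 mm as measured, against 62 mm for the other. Now I move towards the stage dock.

carry_out --plan '[{"grip": 0,"dp": [0,0,0],"rotation": [0,0,7]},{"grip": 0,"dp": [0,0,0],"rotation": [0,0,7]},{"grip": 0,"dp": [-0.04,-0.0245,0],"rotation": [0,0,0]},{"grip": 0,"dp": [-0.04,-0.0245,0],"rotation": [0,0,0]},{"grip": 0,"dp": [-0.04,-0.0245,0],"rotation": [0,0,0]},{"grip": 0,"dp": [-0.04,-0.0245,0],"rotation": [0,0,0]},{"grip": 0,"dp": [-0.04,-0.0245,0],"rotation": [0,0,0]},{"grip": 0,"dp": [-0.04,-0.0245,0],"rotation": [0,0,0]}]' --force 25

```text
time_s: 0.77
tool_pos: [0.2869, -0.4155, 0.2142]
tool_rot: [179.4, 0.4, -91.7]
force: [1.3, -0.4, 0.0]
grip_width: 0.0868
```

carry_out --plan '[{"grip": 0,"dp": [-0.04,-0.024,0],"rotation": [0,0,0]},{"grip": 0,"dp": [-0.04,-0.024,0],"rotation": [0,0,0]},{"grip": 0,"dp": [-0.04,-0.024,0],"rotation": [0,0,0]},{"grip": 0,"dp": [-0.04,-0.024,0],"rotation": [0,0,0]},{"grip": 0,"dp": [-0.04,-0.024,0],"rotation": [0,0,0]},{"grip": 0,"dp": [-0.04,-0.024,0],"rotation": [0,0,0]},{"grip": 0,"dp": [-0.04,-0.024,0],"rotation": [0,0,0]},{"grip": 0,"dp": [-0.04,-0.024,0],"rotation": [0,0,0]}]'

```text
time_s: 1.43
tool_pos: [0.4628, -0.1327, 0.2128]
tool_rot: [179.3, 0.3, -91.8]
force: [0.6, -0.2, -0.8]
grip_width: 0.0869
```

carry_out --plan '[{"grip": 0,"dp": [-0.04,-0.024,0],"rotation": [0,0,0]},{"grip": 0,"dp": [-0.04,-0.024,0],"rotation": [0,0,0]},{"grip": 0,"dp": [-0.04,-0.024,0],"rotation": [0,0,0]},{"grip": 0,"dp": [-0.04,-0.024,0],"rotation": [0,0,0]},{"grip": 0,"dp": [-0.04,-0.024,0],"rotation": [0,0,0]},{"grip": 0,"dp": [-0.04,-0.024,0],"rotation": [0,0,0]}]'

```text
time_s: 1.93
tool_pos: [0.5961, 0.0785, 0.2115]
tool_rot: [179.3, 0.2, -92.0]
force: [0.7, -0.8, -0.4]
grip_width: 0.087
```

carry_out --plan '[{"grip": 0,"dp": [-0.035,-0.018,0],"rotation": [0.7,0,-1]},{"grip": 0,"dp": [-0.035,-0.018,0],"rotation": [0,0,-1]},{"grip": 0,"dp": [-0.03,-0.015,0],"rotation": [0,0,0]},{"grip": 0,"dp": [0,0,0],"rotation": [0,0,0]}]'

```text
time_s: 2.27
tool_pos: [0.6509, 0.1914, 0.2076]
tool_rot: [179.8, 0.6, -89.5]
force: [-1.8, 0.4, 0.7]
grip_width: 0.087
```

```bash
cat > w.py <<'E'
import sys
from h import *
n=sys.argv[1]; o=env.get_obs(); p=env.camera_params("wrist"); im=env.read_camera("wrist")
cv2.imwrite(f"pics/{n}.png",im[:,:,::-1]); import pickle; pickle.dump(p,open(f"pics/{n}.pkl","wb"))
print(np.round(o["tool_pos"],4),np.round(o["tool_rot"],2),p["fx"],p["cx"],p["cy"],"cam",np.round(-np.array(p["R"]).T@p["t"],3))
E
python3 w.py w1
```

```text
[0.6509 0.1914 0.2076] [179.76   0.58 -89.48] 371.64829954431775 317.61642751203874 234.84195225650913 cam [0.72  0.189 0.37 ]
```

View pics/w1.png

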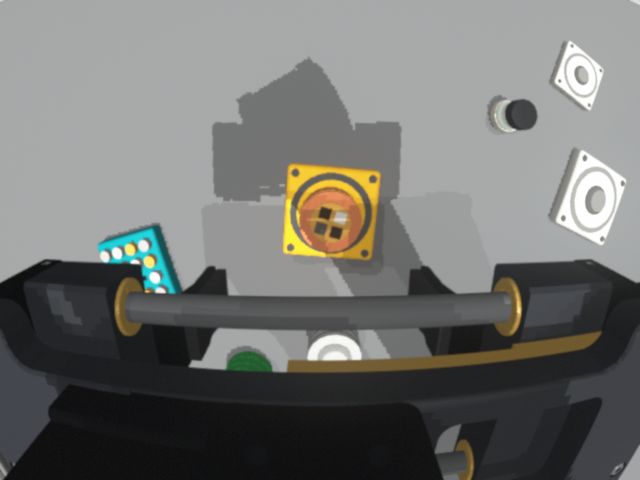

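The wrist view shows the yellow dock centred near (333,211) with the copper holder at about (331,220). The parking dock is at the right, near (595,200), and the riser's top is just visible at (335,350).

```bash
python3 - <<'E'
from h import *; import pickle
im=cv2.imread("pics/w1.png")[:,:,::-1].copy(); p=pickle.load(open("pics/w1.pkl","rb"))
def und(h,z): return np.array([ray("wrist",q[0],z,p) for q in h],np.float32)
for n,col,z,s in[("stage","yellow",.018,(295,240)),("park","white",.018,(565,200)),("std","orange",.034,(331,235)),("std.05","orange",.05,(331,235))]:
    P=und(blob(im,col,s),z); r=cv2.minAreaRect(P*1000); print(n,np.round(r[0],1),np.round(r[1],1),"circ",np.round(cv2.minEnclosingCircle(P*1000)[0],1),np.round(cv2.minEnclosingCircle(P*1000)[1],1))
T=cv2.imread("pics/top0.png")[:,:,::-1].copy();S=cv2.imread("pics/side0.png")[:,:,::-1].copy()
for n,col,z,a,b in [("riser","white",.045,(226,298),(355,338)),("insul","blue",.03,(320,317),(388,270)),("car","violet",.032,(410,309),(392,212))]:
  for cam,im,s in(("top",T,a),("side",S,b)):
    print(n,cam,np.round(ray(cam,cv2.minAreaRect(blob(im,col,s))[0],z),4))
# silhouette of holder + dock: chips' centre
E
```

```text
stage [650.1 180.1] [89.1 89.9] circ [650.  180.5] 60.7
park [753.5 195.6] [385.  891.8] circ [717.4 195.1] 472.5
std [645.9 180.5] [59.1 60. ] circ [646.1 180.3] 31.4
std.05 [649.5 180.9] [56.3 57.1] circ [649.6 180.8] 29.9
riser top [0.5037 0.1765]
riser side [0.5062 0.1758]
insul top [ 0.4643 -0.0006]
insul side [0.4668 0.0135]
car top [ 0.4754 -0.1709]
car side [ 0.4761 -0.1414]
```

carry_out --plan '[{"grip": 0,"dp": [0.0105,0.0015,0.02],"rotation": [0.2,0.6,0]},{"grip": 0,"dp": [0,0,0.04],"rotation": [0,0,0]},{"grip": 0,"dp": [0,0,0.04],"rotation": [0,0,0]},{"grip": 0,"dp": [0,0,0.04],"rotation": [0,0,0]},{"grip": 0,"dp": [0,0,0.02],"rotation": [0,0,0]},{"grip": 0,"dp": [0,0,0],"rotation": [0,0,0]}]'

```text
time_s: 2.82
tool_pos: [0.6496, 0.1714, 0.0427]
tool_rot: [-179.9, -0.4, -89.8]
force: [-1.2, -0.7, -0.0]
grip_width: 0.087
```

carry_out --plan '[{"grip": 0,"dp": [-0.009,0,0],"rotation": [0,-0.4,0]},{"grip": 0,"dp": [0,0,0.016],"rotation": [0,0,0]},{"grip": 0,"dp": [0,0,0],"rotation": [0,0,0]}]'

```text
time_s: 3.07
tool_pos: [0.65, 0.1775, 0.0269]
tool_rot: [-179.9, -0.1, -90.0]
force: [-1.6, -1.3, -0.1]
grip_width: 0.0868
```

carry_out --plan '[{"grip": 0,"dp": [-0.0025,0,0.001],"rotation": [0,0,0]},{"grip": 0.5,"dp": [0,0,0],"rotation": [0,0,0]},{"grip": 0.5,"dp": [0,0,0],"rotation": [0,0,0]},{"grip": 0.5,"dp": [0,0,0],"rotation": [0,0,0]},{"grip": 0.5,"dp": [0,0,0],"rotation": [0,0,0]},{"grip": 0.5,"dp": [0,0,0],"rotation": [0,0,0]},{"grip": 0.5,"dp": [0,0,0],"rotation": [0,0,0]}]' --force 25

```text
time_s: 3.65
tool_pos: [0.6544, 0.1822, 0.0327]
tool_rot: [-179.3, 0.0, -90.0]
force: [1.0, 0.1, -0.9]
grip_width: 0.0554
```

carry_out --plan '[{"grip": 0.5,"dp": [0,0,-0.02],"rotation": [0,0,0]},{"grip": 0.5,"dp": [0,0,-0.03],"rotation": [0,0,0]},{"grip": 0.5,"dp": [0,0,-0.03],"rotation": [0,0,0]},{"grip": 0.5,"dp": [0,0,0],"rotation": [0,0,0]}]'

```text
time_s: 3.98
tool_pos: [0.6505, 0.181, 0.1115]
tool_rot: [-179.7, -0.1, -90.0]
force: [0.7, 0.6, -0.4]
grip_width: 0.0558
```

```bash
python3 w.py w2; python3 -c "
from h import *
s=env.read_camera('side');t=env.read_camera('top');c=np.hstack([s[100:420,180:480],t[100:420,100:440]]);cv2.imwrite('pics/c2.png',c[:,:,::-1])"
```

```text
[0.6505 0.181  0.1115] [-1.7975e+02 -7.0000e-02 -8.9970e+01] 371.64829954431775 317.61642751203874 234.84195225650913 cam [0.719 0.18  0.275]
```

View pics/c2.png

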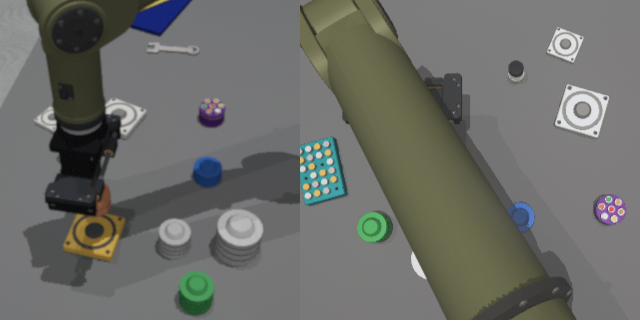

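The holder is in the jaws and the yellow dock's boss is now bare. The parking dock is clear of obstacles.

```bash
python3 - <<'E'
from h import *; import pickle
im=cv2.imread("pics/w2.png")[:,:,::-1].copy(); p=pickle.load(open("pics/w2.pkl","rb"))
hs=cv2.cvtColor(im,cv2.COLOR_RGB2HSV)
m=mask(im,"orange"); n,l,st,ce=cv2.connectedComponentsWithStats(m)
print([(st[i].tolist(),ce[i].round(0).tolist()) for i in range(1,n) if st[i,4]>80])
m=mask(im,"white"); n,l,st,ce=cv2.connectedComponentsWithStats(m)
print([(st[i].tolist(),ce[i].round(0).tolist()) for i in range(1,n) if st[i,4]>80])
cv2.imwrite("pics/w2c.png",im[150:450,120:640,::-1])
E
```

```text
[([257, 239, 122, 58, 4389], [318.0, 270.0]), ([259, 329, 119, 32, 1709], [318.0, 347.0])]
[([0, 0, 640, 295, 153919], [318.0, 124.0]), ([245, 330, 34, 30, 531], [258.0, 348.0]), ([357, 331, 24, 29, 117], [368.0, 350.0]), ([618, 445, 22, 35, 392], [632.0, 468.0]), ([529, 458, 11, 17, 94], [534.0, 467.0])]
```

View pics/w2c.png

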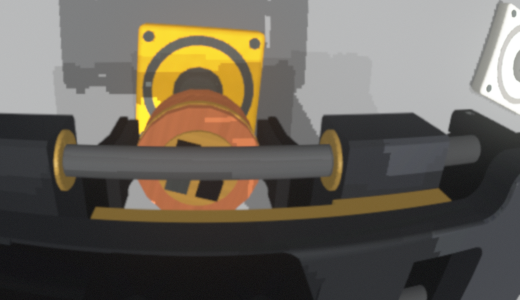

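```bash
python3 - <<'E'
from h import *; import pickle
p=pickle.load(open("pics/w2.pkl","rb"))
for zb in (.092,.096,.1,.104,.108):
    a=ray("wrist",(318,360.5),zb+.032,p); b=ray("wrist",(318,239),zb,p)
    print(zb,a[0]+.028,b[0]-.028, "width", ray("wrist",(378.5,330),zb+.032,p)[1],ray("wrist",(257.5,330),zb+.032,p)[1])
im=cv2.imread("pics/w2.png")[:,:,::-1].copy()
h=blob(im,"yellow",(265,200)); print(cv2.boundingRect(h))
for q in[(259,174),(385,181)]: print("corner",ray("wrist",q,.018,p))
E
```

```text
0.092 0.6465210766461198 0.642110757886074 width 0.15198213371950883 0.20794214229398233
0.096 0.6491825584772714 0.6431756241870072 width 0.15273457418672365 0.2072081631565449
0.1 0.6518440403084229 0.6442404904879405 width 0.15348701465393846 0.20647418401910742
0.104 0.6545055221395746 0.6453053567888737 width 0.15423945512115328 0.20574020488166994
0.108 0.6571670039707261 0.646370223089807 width 0.15499189558836807 0.20500622574423247
(256, 173, 129, 112)
corner [0.6971223  0.22083925]
corner [0.69233527 0.13295446]
```

carry_out --plan '[{"grip": 0.5,"dp": [0.02,-0.003,-0.01],"rotation": [0,0,0]},{"grip": 0.5,"dp": [0.04,-0.003,0],"rotation": [0,0,0]},{"grip": 0.5,"dp": [0.04,-0.003,0],"rotation": [0,0,0]},{"grip": 0.5,"dp": [0.04,-0.003,0],"rotation": [0,0,0]},{"grip": 0.5,"dp": [0.04,-0.003,0],"rotation": [0,0,0]},{"grip": 0.5,"dp": [0.04,-0.003,0],"rotation": [0,0,0]},{"grip": 0.5,"dp": [0.03,-0.003,0],"rotation": [0,0,0]},{"grip": 0.5,"dp": [0.015,0,0],"rotation": [0,0,0]}]'

```text
time_s: 4.8
tool_pos: [0.6596, -0.0881, 0.0976]
tool_rot: [178.3, 0.0, -89.0]
force: [0.3, 0.0, -2.0]
grip_width: 0.0556
```

```bash
python3 w.py w3; python3 - <<'E'
from h import *
im=cv2.imread("pics/w3.png");cv2.imwrite("pics/w3c.png",cv2.resize(im[90:400,180:580],None,fx=1.9,fy=1.9))
E
```

```text
[ 0.6596 -0.0881  0.0976] [ 1.7827e+02  5.0000e-02 -8.8970e+01] 371.64829954431775 317.61642751203874 234.84195225650913 cam [ 0.733 -0.088  0.258]
```

View pics/w3c.png

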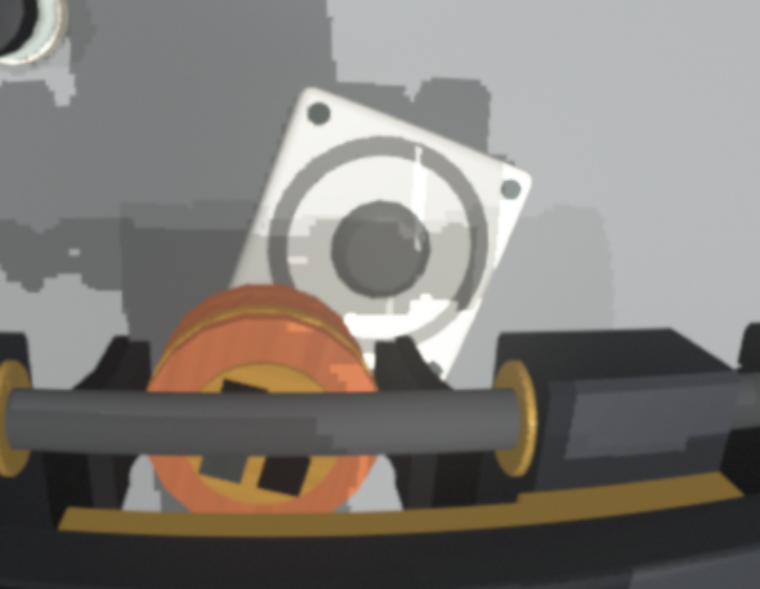

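The parking dock's boss is at crop (380,249), which is full-frame (380,221). The holder is at the lower left, with its base visible.

```bash
python3 - <<'E'
from h import *; import pickle
p=pickle.load(open("pics/w3.pkl","rb"))
f=lambda c:(180+c[0]/1.9,90+c[1]/1.9)
print("boss",ray("wrist",f((380,249)),.020,p),"ring edges", [ray("wrist",f(c),.018,p).round(4) for c in((268,247),(489,247),(380,136),(380,357))])
print("corners",[ray("wrist",f(c),.018,p).round(4) for c in((304,88),(530,180))])
for zb in (.074,.078,.082,.086):
    print(zb,ray("wrist",f((264,515)),zb+.032,p)+[.028,0],ray("wrist",f((264,284)),zb,p)-[.028,0],ray("wrist",f((149,400)),zb+.032,p)[1]-ray("wrist",f((379,400)),zb+.032,p)[1])
E
```

```text
boss [ 0.67428824 -0.1302255 ] ring edges [array([ 0.6737, -0.0909]), array([ 0.6755, -0.1712]), array([ 0.7137, -0.1285]), array([ 0.6325, -0.1335])]
corners [array([ 0.7293, -0.102 ]), array([ 0.7008, -0.1848])]
0.074 [ 0.65196507 -0.09026239] [ 0.64919881 -0.08930975] 0.05559596520360884
0.078 [ 0.65483873 -0.090199  ] [ 0.65041807 -0.08927805] 0.054135722049547544
0.082 [ 0.65771239 -0.09013562] [ 0.65163734 -0.08924634] 0.05267547889548624
0.086 [ 0.66058605 -0.09007223] [ 0.6528566  -0.08921464] 0.05121523574142492
```

carry_out --plan '[{"grip": 0.5,"dp": [0.02,-0.012,0],"rotation": [1.7,0,0]},{"grip": 0.5,"dp": [0.018,-0.012,0],"rotation": [0,0,1]},{"grip": 0.5,"dp": [0,0,0],"rotation": [0,0,0]}]'

```text
time_s: 5.1
tool_pos: [0.6797, -0.1344, 0.0892]
tool_rot: [179.3, -0.1, -90.5]
force: [-0.2, -1.3, -1.8]
grip_width: 0.0551
```

```bash
sleep 0; python3 - <<'E'
from h import *
for i in range(4):
    o=env.get_obs(); print(o["time_s"],np.round(o["tool_pos"],4),np.round(o["tool_rot"],2),np.round(o["force"],1)); env.read_camera("side")
E
```

```text
5.1 [ 0.6797 -0.1344  0.0892] [ 1.7935e+02 -5.0000e-02 -9.0480e+01] [-0.2 -1.3 -1.8]
5.15 [ 0.6783 -0.1327  0.0886] [ 1.792e+02  1.000e-02 -9.040e+01] [-0.5 -0.3 -2.9]
5.2 [ 0.6781 -0.13    0.089 ] [ 1.792e+02  1.100e-01 -9.025e+01] [-0.1 -0.2 -2.6]
5.25 [ 0.6785 -0.1281  0.0898] [ 1.7926e+02  1.6000e-01 -9.0120e+01] [ 0.1  0.4 -1.2]
```

carry_out --plan '[{"grip": 0.5,"dp": [0.002,-0.003,0.015],"rotation": [0.7,0,0]},{"grip": 0.5,"dp": [0,0,0.015],"rotation": [0,0,0]},{"grip": 0.5,"dp": [0,0,0],"rotation": [0,0,0]},{"grip": 0.5,"dp": [0,0,0],"rotation": [0,0,0]}]'

```text
time_s: 5.63
tool_pos: [0.6812, -0.1212, 0.0594]
tool_rot: [-180.0, 0.3, -89.5]
force: [-0.1, 1.2, -1.1]
grip_width: 0.0553
```

```bash
python3 w.py w4; python3 - <<'E'
from h import *
im=cv2.imread("pics/w4.png");s=env.read_camera("side")[:,:,::-1]
cv2.imwrite("pics/w4c.png",np.hstack([cv2.resize(im[150:400,180:460],None,fx=1.6,fy=1.6),cv2.resize(s[150:300,200:350],(350,400))]))
E
```

```text
[ 0.6812 -0.1212  0.0594] [-179.99    0.34  -89.51] 371.64829954431775 317.61642751203874 234.84195225650913 cam [ 0.75  -0.122  0.222]
```

View pics/w4c.png

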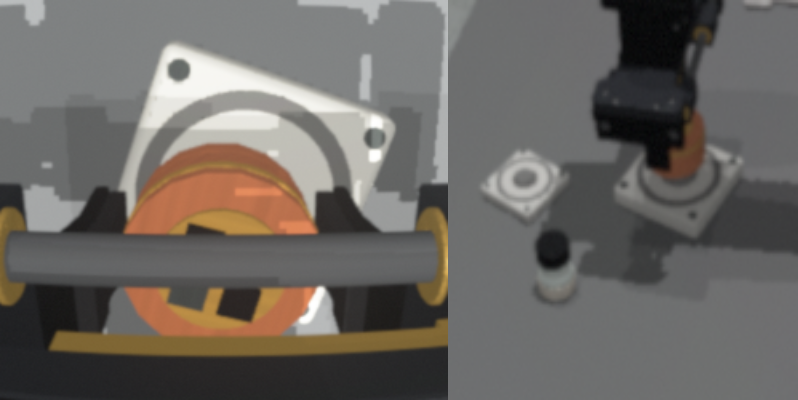

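The holder sits to the left of the ring centre by about 25 crop pixels, or 9 mm, which agrees with the pose reading. It is upright.

carry_out --plan '[{"grip": 0.5,"dp": [0.008,0,0],"rotation": [0,0,0]},{"grip": 0.5,"dp": [0,0,0.01],"rotation": [0,0,0]},{"grip": 0.5,"dp": [0,0,0],"rotation": [0,0,0]}]'

```text
time_s: 5.98
tool_pos: [0.6826, -0.1296, 0.051]
tool_rot: [-179.8, 0.3, -89.5]
force: [-0.8, 0.1, -2.4]
grip_width: 0.0555
```

```bash
python3 w.py w5; python3 - <<'E'
from h import *; import pickle
p=pickle.load(open("pics/w4.pkl","rb"))
for zb in(.036,.042,.048): print(zb,ray("wrist",(317,239.5),zb,p)-[.028,0],ray("wrist",(318,363),zb+.032,p)+[.028,0])
im=cv2.imread("pics/w5.png")[:,:,::-1].copy();p=pickle.load(open("pics/w5.pkl","rb"))
h=blob(im,"orange",(318,260));x,y,w,hh=cv2.boundingRect(h);print(x,y,w,hh)
o=env.get_obs();print(o["tool_pos"],o["force"]); z=o["tool_pos"][2]
for d in(.01,.016,.022): print(d,ray("wrist",(x+w/2,y),z-d,p)-[.028,0])
E
```

```text
[ 0.6826 -0.1296  0.051 ] [-179.82    0.29  -89.47] 371.64829954431775 317.61642751203874 234.84195225650913 cam [ 0.751 -0.131  0.214]
0.036 [ 0.67141959 -0.12141263] [ 0.67303037 -0.12258197]
0.042 [ 0.6730528  -0.12144712] [ 0.67711781 -0.12257812]
0.048 [ 0.67468602 -0.1214816 ] [ 0.68120525 -0.12257428]
257 241 122 56
[ 0.68339633 -0.13034568  0.05214487] [ 0.19747102 -0.84650479 -2.79165644]
0.01 [ 0.67602099 -0.13031848]
0.016 [ 0.67438068 -0.13030706]
0.022 [ 0.67274037 -0.13029563]
```

carry_out --plan '[{"grip": 0.5,"dp": [0,0,0.005],"rotation": [0,0,0]},{"grip": 0.5,"dp": [0,0,0.005],"rotation": [0,0,0]},{"grip": 0.5,"dp": [0,0,0.004],"rotation": [0,0,0]},{"grip": 0.5,"dp": [0,0,0],"rotation": [0,0,0]}]'

```text
time_s: 6.37
tool_pos: [0.684, -0.1311, 0.0374]
tool_rot: [-179.6, 0.2, -89.6]
force: [-0.8, -1.0, -1.3]
grip_width: 0.0555
```

carry_out --plan '[{"grip": 0.5,"dp": [0,0,0.004],"rotation": [0,0,0]},{"grip": 0.5,"dp": [0,0,0.001],"rotation": [0,0,0]}]'

```text
time_s: 6.53
tool_pos: [0.6843, -0.1309, 0.0327]
tool_rot: [-179.6, 0.2, -89.6]
force: [-1.8, -0.7, 1.4]
grip_width: 0.0554
```

carry_out --plan '[{"grip": 0.5,"dp": [0,0,0.003],"rotation": [0,0,0]},{"grip": 0.5,"dp": [0,0,0.001],"rotation": [0,0,0]}]'

```text
time_s: 6.7
tool_pos: [0.6849, -0.1309, 0.0329]
tool_rot: [-179.6, 0.1, -89.6]
force: [1.7, 0.4, -1.6]
grip_width: 0.0555
```

carry_out --plan '[{"grip": 0.5,"dp": [0,0,0.006],"rotation": [0,0,0]},{"grip": 0.5,"dp": [0,0,0.004],"rotation": [0,0,0]}]'

```text
time_s: 6.87
tool_pos: [0.6862, -0.1308, 0.0316]
tool_rot: [-179.5, -0.1, -89.6]
force: [-10.8, 0.8, 17.4]
grip_width: 0.0553
```

carry_out --plan '[{"grip": 0.3,"dp": [0,0,0],"rotation": [0,0,0]},{"grip": 0,"dp": [0,0,0],"rotation": [0,0,0]},{"grip": 0,"dp": [0,0,0],"rotation": [0,0,0]},{"grip": 0,"dp": [0,0,0],"rotation": [0,0,0]}]'

```text
time_s: 7.2
tool_pos: [0.6881, -0.1307, 0.0342]
tool_rot: [-179.2, -0.1, -89.6]
force: [0.4, 0.8, 0.7]
grip_width: 0.0732
```

carry_out --plan '[{"grip": 0,"dp": [0,0,-0.03],"rotation": [0,0,0]},{"grip": 0,"dp": [0,0,-0.04],"rotation": [0,0,0]},{"grip": 0,"dp": [0,0,-0.04],"rotation": [0,0,0]},{"grip": 0,"dp": [0,0,-0.04],"rotation": [0,0,0]},{"grip": 0,"dp": [-0.02,0.02,-0.02],"rotation": [0,0,0]},{"grip": 0,"dp": [-0.02,0.02,0],"rotation": [0,0,0]}]'

```text
time_s: 7.7
tool_pos: [0.6448, -0.0953, 0.2021]
tool_rot: [-179.8, 0.1, -90.0]
force: [-0.1, 0.2, 0.6]
grip_width: 0.0871
```

```bash
python3 w.py w6; python3 - <<'E'
from h import *; import pickle
im=cv2.imread("pics/w6.png")[:,:,::-1].copy();p=pickle.load(open("pics/w6.pkl","rb"))
m=mask(im,"orange");n,l,st,ce=cv2.connectedComponentsWithStats(cv2.morphologyEx(m,cv2.MORPH_CLOSE,np.ones((7,7))))
i=1+st[1:,4].argmax();print(st[i],ce[i])
h=cv2.convexHull(np.argwhere(l==i)[:,::-1].astype(np.int32))
P=np.array([ray("wrist",q[0],.05,p) for q in h],np.float32)*1000;print(cv2.minEnclosingCircle(P),cv2.minAreaRect(P))
x,y,w,hh=st[i][:4];cv2.imwrite("pics/w6c.png",cv2.resize(im[max(0,y-80):y+hh+80,max(0,x-80):x+w+80,::-1],None,fx=2,fy=2))
E
```

```text
[ 0.6448 -0.0953  0.2021] [-1.7976e+02  8.0000e-02 -8.9970e+01] 371.64829954431775 317.61642751203874 234.84195225650913 cam [ 0.713 -0.096  0.365]
[ 328  150   64   63 1883] [360.29633563 182.63834307]
((679.6276245117188, -131.431396484375), 28.122940063476562) ((680.0433959960938, -131.81214904785156), (53.56540298461914, 54.39175033569336), 0.30597907304763794)
```

View pics/w6c.png

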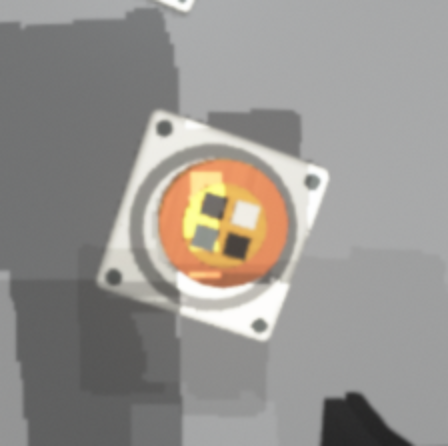

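```bash
python3 - <<'E'
from h import *; import pickle
p=pickle.load(open("pics/w6.pkl","rb"))
print("dock",np.mean([ray("wrist",(248+c[0]/2,70+c[1]/2),.018,p) for c in((157,112),(328,175),(268,340),(97,280))],0))
# triangulated height of brass/chips not needed; top+side holder
for cam,s in(("top",(380,205)),("side",(298,205))):
    im=env.read_camera(cam);h=blob(im,"orange",s);r=cv2.minAreaRect(h);print(cam,r,[ray(cam,r[0],z).round(4) for z in(.034,.042)])
E
```

```text
dock [ 0.67428761 -0.13085388]
top ((374.5, 212.0), (14.0, 9.0), 90.0) [array([ 0.6649, -0.1123]), array([ 0.6627, -0.1114])]
side ((296.0, 208.5), (25.0, 24.0), 90.0) [array([ 0.6806, -0.1289]), array([ 0.6782, -0.1202])]
```

The holder is seated on the parking dock. It sits about 5 mm off centre, at the limit of the play and within the 8 mm tolerance. Next is the riser.

carry_out --plan '[{"grip": 0,"dp": [-0.04,0.02,0],"rotation": [0,0,0]},{"grip": 0,"dp": [-0.04,0.02,0],"rotation": [0,0,0]},{"grip": 0,"dp": [-0.04,0.02,0],"rotation": [0,0,0]},{"grip": 0,"dp": [-0.04,0.02,0],"rotation": [0,0,0]},{"grip": 0,"dp": [-0.04,0.02,0],"rotation": [0,0,0]},{"grip": 0,"dp": [-0.035,0.02,0],"rotation": [0,0,0]},{"grip": 0,"dp": [-0.02,0.01,0],"rotation": [0,0,0]},{"grip": 0,"dp": [0,0,0],"rotation": [0,0,0]}]'

```text
time_s: 8.52
tool_pos: [0.5157, 0.1488, 0.1884]
tool_rot: [179.4, -0.0, -90.8]
force: [0.5, 0.0, -0.7]
grip_width: 0.0869
```

```bash
python3 w.py w7; python3 - <<'E'
from h import *
im=cv2.imread("pics/w7.png");cv2.imwrite("pics/w7c.png",im[60:400])
E
```

```text
[0.5157 0.1488 0.1884] [ 1.7944e+02 -3.0000e-02 -9.0760e+01] 371.64829954431775 317.61642751203874 234.84195225650913 cam [0.586 0.147 0.351]
```

View pics/w7c.png

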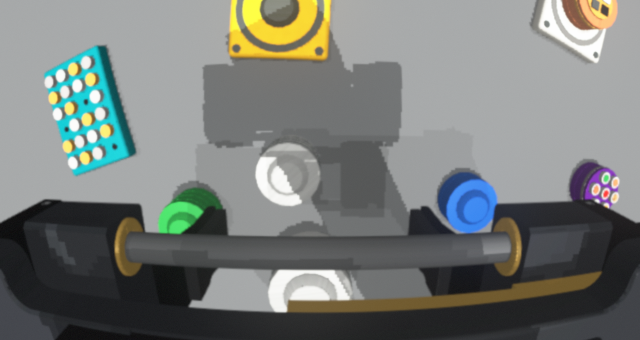

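The wrist view shows the riser's top centred at crop (288,174), full-frame (288,234). The insulator's top is near (472,265) and the carousel's at about (602,248).

```bash
python3 - <<'E'
from h import *; import pickle
p=pickle.load(open("pics/w7.pkl","rb"));im=cv2.imread("pics/w7.png")[:,:,::-1].copy()
for q in((288,234),(256,234),(320,234),(288,202),(288,266)): print(ray("wrist",q,.045,p).round(4))
h=blob(im,"blue",(465,258));P=np.array([ray("wrist",q[0],.015,p) for q in h],np.float32)*1000;print("ins mid",cv2.minAreaRect(P),cv2.boundingRect(h))
E
```

```text
[0.5049 0.1734]
[0.5053 0.2011]
[0.5045 0.1461]
[0.5326 0.1725]
[0.4759 0.1745]
ins mid ((464.7726135253906, -4.294166564941406), (70.84967803955078, 57.92774963378906), 45.94948196411133) (438, 233, 60, 61)
```

carry_out --plan '[{"grip": 0,"dp": [-0.012,0.006,0],"rotation": [0.5,0,-0.8]},{"grip": 0,"dp": [-0.011,0.006,0.02],"rotation": [0,0,0]},{"grip": 0,"dp": [0,0,0.035],"rotation": [0,0,0]},{"grip": 0,"dp": [0,0,0.035],"rotation": [0,0,0]},{"grip": 0,"dp": [0,0,0.02],"rotation": [0,0,0]},{"grip": 0,"dp": [0,0,0],"rotation": [0,0,0]},{"grip": 0,"dp": [0,0,0],"rotation": [0,0,0]}]'

```text
time_s: 9.15
tool_pos: [0.5114, 0.163, 0.0727]
tool_rot: [-179.8, -0.0, -90.8]
force: [0.3, -0.1, 0.1]
grip_width: 0.087
```

carry_out --plan '[{"grip": 0,"dp": [-0.0105,0.009,0],"rotation": [0,0,-0.8]},{"grip": 0,"dp": [0,0,0.01],"rotation": [0,0,0]},{"grip": 0,"dp": [0,0,0],"rotation": [0,0,0]}]'

```text
time_s: 9.4
tool_pos: [0.5047, 0.1733, 0.0644]
tool_rot: [-179.6, 0.0, -90.1]
force: [-0.0, -0.1, -0.7]
grip_width: 0.087
```

carry_out --plan '[{"grip": 0,"dp": [0,0.003,0.02],"rotation": [0,0,0]},{"grip": 0,"dp": [0,0,0.02],"rotation": [0,0,0]},{"grip": 0,"dp": [0,0,0],"rotation": [0,0,0]}]'

```text
time_s: 9.65
tool_pos: [0.5057, 0.1749, 0.0275]
tool_rot: [-179.1, 0.1, -90.1]
force: [-0.6, -1.1, -0.7]
grip_width: 0.0871
```

carry_out --plan '[{"grip": 0,"dp": [0.001,0.005,0.006],"rotation": [-0.8,0,0]},{"grip": 0,"dp": [0,0,0],"rotation": [0,0,0]}]'

```text
time_s: 9.82
tool_pos: [0.5013, 0.1744, 0.0227]
tool_rot: [-179.9, 0.1, -90.1]
force: [-0.4, -0.1, -0.1]
grip_width: 0.087
```

carry_out --plan '[{"grip": 0.5,"dp": [0,0,0],"rotation": [0,0,0]},{"grip": 0.5,"dp": [0,0,0],"rotation": [0,0,0]},{"grip": 0.5,"dp": [0,0,0],"rotation": [0,0,0]},{"grip": 0.5,"dp": [0,0,0],"rotation": [0,0,0]},{"grip": 0.5,"dp": [0,0,0],"rotation": [0,0,0]},{"grip": 0.5,"dp": [0,0,0],"rotation": [0,0,0]}]'

```text
time_s: 10.32
tool_pos: [0.5044, 0.1751, 0.0269]
tool_rot: [-179.5, 0.2, -90.1]
force: [-0.4, -0.5, -1.9]
grip_width: 0.0553
```

carry_out --plan '[{"grip": 0.5,"dp": [0,0,-0.025],"rotation": [0,0,0]},{"grip": 0.5,"dp": [0,0,-0.035],"rotation": [0,0,0]},{"grip": 0.5,"dp": [0,-0.015,-0.02],"rotation": [-0.5,0,0]},{"grip": 0.5,"dp": [0,-0.035,0],"rotation": [0,0,0]},{"grip": 0.5,"dp": [0,-0.035,0],"rotation": [0,0,0]},{"grip": 0.5,"dp": [0,-0.035,0],"rotation": [0,0,0]},{"grip": 0.5,"dp": [0,-0.015,0],"rotation": [0,0,0]},{"grip": 0.5,"dp": [0,0,0],"rotation": [0,0,0]}]'

```text
time_s: 10.98
tool_pos: [0.6405, 0.1723, 0.1073]
tool_rot: [179.7, -0.2, -90.1]
force: [0.1, -0.8, -2.4]
grip_width: 0.0554
```

```bash
python3 w.py w8; python3 - <<'E'
from h import *
im=cv2.imread("pics/w8.png");cv2.imwrite("pics/w8c.png",cv2.resize(im[90:400,160:500],None,fx=1.9,fy=1.9))
E
```

```text
[0.6405 0.1723 0.1073] [ 1.7972e+02 -1.5000e-01 -9.0090e+01] 371.64829954431775 317.61642751203874 234.84195225650913 cam [0.71  0.172 0.27 ]
```

View pics/w8c.png

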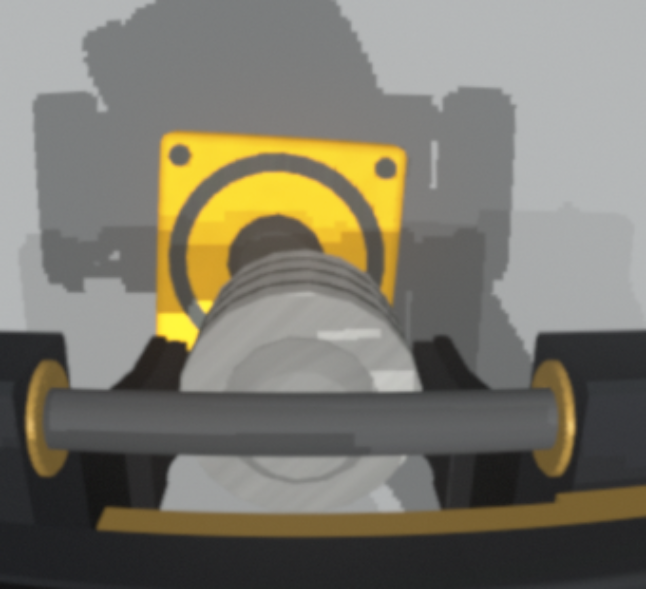

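The riser is in the jaws and upright. The dock ring is ahead of it, with its left and right edges at crop x 169 and 384.

```bash
python3 - <<'E'
from h import *; import pickle
p=pickle.load(open("pics/w8.pkl","rb"))
f=lambda c:(160+c[0]/1.9,90+c[1]/1.9)
print("ring",[ray("wrist",f(c),.018,p).round(4) for c in((169,258),(384,258),(276,152))])
print("corners",[ray("wrist",f(c),.018,p).round(4) for c in((162,133),(406,150))])
for zb in(.074,.08,.086):
  print(zb,ray("wrist",f((302,250)),zb,p)-[.028,0],ray("wrist",f((302,290)),zb+.045,p)-[.028,0],ray("wrist",f((302,513)),zb+.045,p)+[.028,0],[ray("wrist",f((x,400)),zb+.045,p)[1].round(4) for x in(182,420)])
E
```

```text
ring [array([0.6504, 0.2196]), array([0.6502, 0.1401]), array([0.6891, 0.1795])]
corners [array([0.6966, 0.2205]), array([0.69 , 0.133])]
0.074 [0.63787227 0.17060572] [0.63895293 0.17086318] [0.63613844 0.17089182] [np.float64(0.1992), np.float64(0.1429)]
0.08 [0.63923014 0.17063893] [0.64067312 0.17089606] [0.64019951 0.17092356] [np.float64(0.1981), np.float64(0.1441)]
0.086 [0.64058801 0.17067215] [0.64239331 0.17092894] [0.64426058 0.1709553 ] [np.float64(0.1971), np.float64(0.1452)]
```

carry_out --plan '[{"grip": 0.5,"dp": [-0.009,-0.01,0],"rotation": [0,0,0]},{"grip": 0.5,"dp": [0,0,0.02],"rotation": [0,0,0]},{"grip": 0.5,"dp": [0,0,0.015],"rotation": [0,0,0]},{"grip": 0.5,"dp": [0,0,0],"rotation": [0,0,0]}]'

```text
time_s: 11.37
tool_pos: [0.6443, 0.1822, 0.0703]
tool_rot: [179.4, -0.2, -90.0]
force: [0.1, -1.0, -2.5]
grip_width: 0.0553
```

carry_out --plan '[{"grip": 0.5,"dp": [0,-0.007,0],"rotation": [0.6,0,0]},{"grip": 0.5,"dp": [0,0,0.006],"rotation": [0,0,0]},{"grip": 0.5,"dp": [0,0,0],"rotation": [0,0,0]}]'

```text
time_s: 11.62
tool_pos: [0.6488, 0.1824, 0.0643]
tool_rot: [179.9, -0.3, -89.8]
force: [-1.2, -0.2, -2.1]
grip_width: 0.0554
```

carry_out --plan '[{"grip": 0.5,"dp": [0.001,-0.002,0.006],"rotation": [0,0,0]},{"grip": 0.5,"dp": [0,0,0.006],"rotation": [0,0,0]},{"grip": 0.5,"dp": [0,0,0.003],"rotation": [0,0,0]},{"grip": 0.5,"dp": [0,0,0],"rotation": [0,0,0]}]'

```text
time_s: 11.95
tool_pos: [0.6518, 0.1813, 0.0502]
tool_rot: [-179.9, -0.3, -89.9]
force: [0.2, 0.1, -0.7]
grip_width: 0.0553
```

carry_out --plan '[{"grip": 0.5,"dp": [0,0.001,0.004],"rotation": [0,0,0]},{"grip": 0.5,"dp": [0,0,0.001],"rotation": [0,0,0]}]'

```text
time_s: 12.12
tool_pos: [0.6508, 0.1812, 0.0452]
tool_rot: [-179.9, -0.3, -89.9]
force: [-1.8, -0.0, 1.1]
grip_width: 0.0558
```

carry_out --plan '[{"grip": 0.5,"dp": [0,0.001,0.003],"rotation": [0,0,0]},{"grip": 0.5,"dp": [0,0,0.002],"rotation": [0,0,0]}]'

```text
time_s: 12.28
tool_pos: [0.6511, 0.1813, 0.045]
tool_rot: [-179.8, -0.3, -89.9]
force: [-4.9, -1.8, 8.6]
grip_width: 0.0554
```

carry_out --plan '[{"grip": 0.3,"dp": [0,0,0],"rotation": [0,0,0]},{"grip": 0,"dp": [0,0,0],"rotation": [0,0,0]},{"grip": 0,"dp": [0,0,0],"rotation": [0,0,0]},{"grip": 0,"dp": [0,0,0],"rotation": [0,0,0]},{"grip": 0,"dp": [0,0,-0.02],"rotation": [0,0,0]},{"grip": 0,"dp": [0,0,-0.04],"rotation": [0,0,0]},{"grip": 0,"dp": [0,0,-0.04],"rotation": [0,0,0]},{"grip": 0,"dp": [0,0,-0.035],"rotation": [0,0,0]}]'

```text
time_s: 12.95
tool_pos: [0.6457, 0.18, 0.1743]
tool_rot: [179.3, -0.5, -89.9]
force: [1.2, 0.3, 0.2]
grip_width: 0.0866
```

carry_out --plan '[{"grip": 0,"dp": [0.03,0.03,0],"rotation": [0,0,0]},{"grip": 0,"dp": [0.03,0.03,0],"rotation": [0,0,0]},{"grip": 0,"dp": [0.03,0.03,0],"rotation": [0,0,0]},{"grip": 0,"dp": [0.03,0.03,0],"rotation": [0,0,0]},{"grip": 0,"dp": [0.03,0.03,0],"rotation": [0,0,0]},{"grip": 0,"dp": [0.03,0.03,0],"rotation": [0,0,0]},{"grip": 0,"dp": [0.01,0.01,0],"rotation": [0,0,0]},{"grip": 0,"dp": [0,0,0],"rotation": [0,0,0]}]'

```text
time_s: 13.62
tool_pos: [0.4593, -0.0075, 0.1823]
tool_rot: [-179.5, -0.0, -89.7]
force: [1.1, 0.8, -0.7]
grip_width: 0.0868
```

```bash
python3 w.py w9; python3 - <<'E'
from h import *; import pickle
p=pickle.load(open("pics/w9.pkl","rb"));im=cv2.imread("pics/w9.png")[:,:,::-1].copy()
m=mask(im,"blue");n,l,st,ce=cv2.connectedComponentsWithStats(m)
i=1+st[1:,4].argmax();print(st[i],ce[i]);print([ray("wrist",ce[i],z,p).round(4) for z in(.015,.03)])
m=mask(im,"violet");n,l,st,ce=cv2.connectedComponentsWithStats(cv2.morphologyEx(m,cv2.MORPH_CLOSE,np.ones((9,9))))
i=1+st[1:,4].argmax();print(st[i],ce[i]);print([ray("wrist",ce[i],z,p).round(4) for z in(.016,.032)])
s=env.read_camera("side")[:,:,::-1];cv2.imwrite("pics/w9c.png",np.hstack([cv2.resize(im[60:360,:,::-1],(560,300)),cv2.resize(s[250:400,200:320],(240,300))]))
E
```

```text
[ 0.4593 -0.0075  0.1823] [-1.7954e+02 -1.0000e-02 -8.9710e+01] 371.64829954431775 317.61642751203874 234.84195225650913 cam [ 0.527 -0.008  0.346]
[ 279  180   64   66 3253] [310.42606824 212.89886259]
[array([ 0.4646, -0.0018]), array([ 0.4674, -0.002 ])]
[ 459  175   62   61 1879] [485.21660458 202.20649282]
[array([ 0.4776, -0.1694]), array([ 0.48  , -0.1616])]
```

View pics/w9c.png

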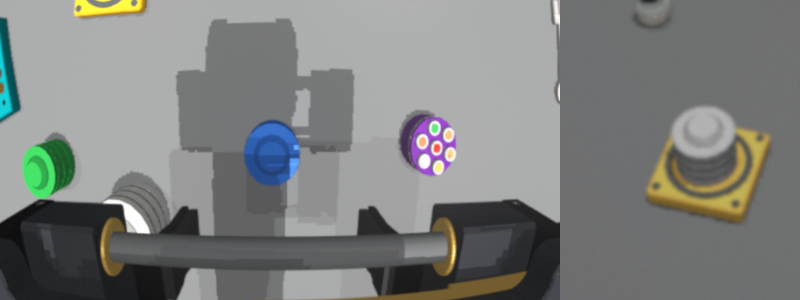

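The riser is seated and upright on the yellow dock (right panel). The insulator is at full-frame (310,213) and the carousel near (492,205). I descend on the insulator.

carry_out --plan '[{"grip": 0,"dp": [-0.0055,-0.005,0.02],"rotation": [-0.5,0,0]},{"grip": 0,"dp": [0,0,0.035],"rotation": [0,0,0]},{"grip": 0,"dp": [0,0,0.035],"rotation": [0,0,0]},{"grip": 0,"dp": [0,0,0.03],"rotation": [0,0,0]},{"grip": 0,"dp": [0,0,0],"rotation": [0,0,0]},{"grip": 0,"dp": [0,0,0],"rotation": [0,0,0]}]'

```text
time_s: 14.22
tool_pos: [0.4787, 0.014, 0.0626]
tool_rot: [-179.1, 0.7, -88.6]
force: [1.1, 0.2, -0.1]
grip_width: 0.0865
```

carry_out --plan '[{"grip": 0,"dp": [0.015,0.013,0],"rotation": [-0.8,0.6,1.3]},{"grip": 0,"dp": [0,0,0.01],"rotation": [0,0,0]},{"grip": 0,"dp": [0,0,0],"rotation": [0,0,0]},{"grip": 0,"dp": [0,0,0],"rotation": [0,0,0]}]'

```text
time_s: 14.55
tool_pos: [0.4698, 0.0008, 0.0564]
tool_rot: [-179.7, 0.1, -89.8]
force: [-0.2, 0.9, 0.7]
grip_width: 0.087
```

carry_out --plan '[{"grip": 0,"dp": [0.0025,0.006,0.02],"rotation": [0,0,0]},{"grip": 0,"dp": [0,0,0.018],"rotation": [0,0,0]},{"grip": 0,"dp": [0,0,0],"rotation": [0,0,0]}]'

```text
time_s: 14.8
tool_pos: [0.4688, -0.0026, 0.0219]
tool_rot: [-179.1, -0.0, -89.9]
force: [-0.5, -0.1, 0.2]
grip_width: 0.0872
```

carry_out --plan '[{"grip": 0,"dp": [0,0.006,0.013],"rotation": [-0.8,0,0]},{"grip": 0,"dp": [0,0,0.002],"rotation": [0,0,0]}]'

```text
time_s: 14.97
tool_pos: [0.4642, -0.0029, 0.0081]
tool_rot: [-179.8, -0.1, -89.9]
force: [-1.2, 0.4, -0.9]
grip_width: 0.0869
```

carry_out --plan '[{"grip": 0.5,"dp": [0,0,0.001],"rotation": [0,0,0]},{"grip": 0.5,"dp": [0,0,0.001],"rotation": [0,0,0]},{"grip": 0.5,"dp": [0,0,0.001],"rotation": [0,0,0]},{"grip": 0.5,"dp": [0,0,0],"rotation": [0,0,0]},{"grip": 0.5,"dp": [0,0,0],"rotation": [0,0,0]},{"grip": 0.5,"dp": [0,0,0],"rotation": [0,0,0]}]'

```text
time_s: 15.47
tool_pos: [0.4665, -0.0026, 0.007]
tool_rot: [-179.6, -0.1, -89.9]
force: [0.3, 1.0, -1.2]
grip_width: 0.0551
```

carry_out --plan '[{"grip": 0.5,"dp": [0,0,-0.025],"rotation": [0,0,0]},{"grip": 0.5,"dp": [0,0,-0.04],"rotation": [0,0,0]},{"grip": 0.5,"dp": [0,0,-0.04],"rotation": [-0.4,0,0]},{"grip": 0.5,"dp": [-0.02,-0.02,-0.03],"rotation": [0,0,0]},{"grip": 0.5,"dp": [-0.03,-0.03,0],"rotation": [0,0,0]},{"grip": 0.5,"dp": [-0.03,-0.03,0],"rotation": [0,0,0]},{"grip": 0.5,"dp": [-0.03,-0.03,0],"rotation": [0,0,0]},{"grip": 0.5,"dp": [-0.025,-0.025,0],"rotation": [0,0,0]}]'

```text
time_s: 16.13
tool_pos: [0.5988, 0.1235, 0.1463]
tool_rot: [179.8, -0.7, -91.0]
force: [-0.4, -0.0, 0.2]
grip_width: 0.0548
```

carry_out --plan '[{"grip": 0.5,"dp": [-0.015,-0.01,0],"rotation": [0,0,0]},{"grip": 0.5,"dp": [0,0,0],"rotation": [0,0,0]},{"grip": 0.5,"dp": [0,0,0],"rotation": [0,0,0]}]'

```text
time_s: 16.38
tool_pos: [0.6127, 0.1473, 0.1447]
tool_rot: [179.8, -0.2, -90.6]
force: [0.8, 0.9, -1.0]
grip_width: 0.0553
```

```bash
python3 w.py w10; python3 - <<'E'
from h import *
im=cv2.imread("pics/w10.png");cv2.imwrite("pics/w10c.png",cv2.resize(im[90:400,160:500],None,fx=1.9,fy=1.9))
E
```

```text
[0.6127 0.1473 0.1447] [179.83  -0.2  -90.64] 371.64829954431775 317.61642751203874 234.84195225650913 cam [0.682 0.146 0.307]
```

View pics/w10c.png

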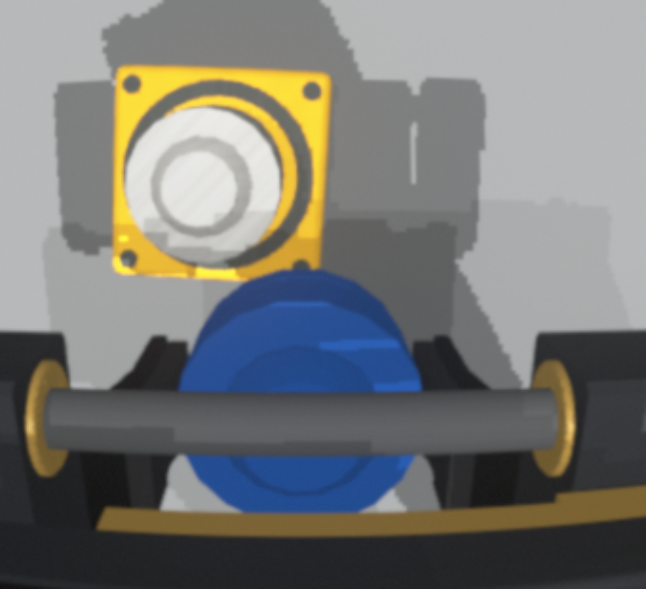

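The riser's top is centred at crop (203,185). The insulator is in the jaws, with its near lower edge at y=268.

```bash
python3 - <<'E'
from h import *; import pickle
p=pickle.load(open("pics/w10.pkl","rb"))
f=lambda c:(160+c[0]/1.9,90+c[1]/1.9)
print("riser",[ray("wrist",f(c),.063,p).round(4) for c in((203,185),(124,185),(282,185),(203,105),(203,265))])
for zb in(.132,.138,.144):
  print(zb,ray("wrist",f((301,268)),zb,p)-[.028,0],ray("wrist",f((301,303)),zb+.03,p)-[.028,0],ray("wrist",f((301,514)),zb+.03,p)+[.028,0],[ray("wrist",f((x,400)),zb+.03,p)[1].round(4) for x in(180,421)])
E
```

```text
riser [array([0.6511, 0.1795]), array([0.6519, 0.208 ]), array([0.6505, 0.1519]), array([0.6791, 0.1787]), array([0.6222, 0.1807])]
0.132 [0.61000215 0.14574479] [0.60977598 0.14589989] [0.61178595 0.14646792] [np.float64(0.1737), np.float64(0.1188)]
0.138 [0.61150926 0.1457591 ] [0.61160348 0.14591075] [0.61584205 0.14645533] [np.float64(0.1726), np.float64(0.1199)]
0.144 [0.61301638 0.14577341] [0.61343098 0.14592162] [0.61989815 0.14644275] [np.float64(0.1714), np.float64(0.121)]
```

carry_out --plan '[{"grip": 0.5,"dp": [-0.018,-0.02,0],"rotation": [0,0,-0.6]},{"grip": 0.5,"dp": [-0.015,-0.018,0],"rotation": [0,0,0]},{"grip": 0.5,"dp": [0,0,0.01],"rotation": [0,0,0]},{"grip": 0.5,"dp": [0,0,0.02],"rotation": [0,0,0]},{"grip": 0.5,"dp": [0,0,0.01],"rotation": [0,0,0]},{"grip": 0.5,"dp": [0,0,0],"rotation": [0,0,0]}]'

```text
time_s: 16.93
tool_pos: [0.648, 0.1697, 0.1024]
tool_rot: [179.7, -0.8, -90.5]
force: [-0.2, -0.1, -1.6]
grip_width: 0.0558
```

carry_out --plan '[{"grip": 0.5,"dp": [-0.01,-0.004,0],"rotation": [0,-0.7,-0.4]},{"grip": 0.5,"dp": [0,0,0.005],"rotation": [0,0,0]},{"grip": 0.5,"dp": [0,0,0],"rotation": [0,0,0]},{"grip": 0.5,"dp": [0,0,0],"rotation": [0,0,0]}]'

```text
time_s: 17.27
tool_pos: [0.6518, 0.1766, 0.0981]
tool_rot: [179.7, -0.2, -90.3]
force: [-0.5, 0.5, -2.0]
grip_width: 0.0555
```

carry_out --plan '[{"grip": 0.5,"dp": [-0.004,0,0.005],"rotation": [0.2,-0.2,0]},{"grip": 0.5,"dp": [0,0,0.006],"rotation": [0,0,0]},{"grip": 0.5,"dp": [0,0,0],"rotation": [0,0,0]}]'

```text
time_s: 17.52
tool_pos: [0.6526, 0.1809, 0.0878]
tool_rot: [-180.0, 0.1, -90.3]
force: [-0.2, -0.4, -1.8]
grip_width: 0.0554
```

Aligned. I lower it to the expected seating height, TCP z of about 0.070.

carry_out --plan '[{"grip": 0.5,"dp": [0,0.001,0.005],"rotation": [0,0,0]},{"grip": 0.5,"dp": [0,0,0.005],"rotation": [0,0,0]},{"grip": 0.5,"dp": [0,0,0.003],"rotation": [0,0,0]},{"grip": 0.5,"dp": [0,0,0],"rotation": [0,0,0]}]'

```text
time_s: 17.85
tool_pos: [0.6512, 0.1813, 0.0733]
tool_rot: [-180.0, 0.1, -90.3]
force: [-0.0, -0.3, -1.5]
grip_width: 0.0552
```

carry_out --plan '[{"grip": 0.5,"dp": [0,0,0.003],"rotation": [0,0,0]},{"grip": 0.5,"dp": [0,0,0.001],"rotation": [0,0,0]}]'

```text
time_s: 18.02
tool_pos: [0.6515, 0.1815, 0.07]
tool_rot: [-179.9, 0.1, -90.3]
force: [-2.4, -1.6, 6.5]
grip_width: 0.0553
```

carry_out --plan '[{"grip": 0.3,"dp": [0,0,0],"rotation": [0,0,0]},{"grip": 0,"dp": [0,0,0],"rotation": [0,0,0]},{"grip": 0,"dp": [0,0,0],"rotation": [0,0,0]},{"grip": 0,"dp": [0,0,0],"rotation": [0,0,0]},{"grip": 0,"dp": [0,0,-0.02],"rotation": [0,0,0]},{"grip": 0,"dp": [0,0,-0.04],"rotation": [0,0,0]},{"grip": 0,"dp": [0,0,-0.04],"rotation": [0,0,0]},{"grip": 0,"dp": [0,0,-0.02],"rotation": [0,0,0]}]'

```text
time_s: 18.68
tool_pos: [0.648, 0.1796, 0.1868]
tool_rot: [179.4, -0.1, -90.2]
force: [0.9, -0.1, 0.4]
grip_width: 0.0865
```

carry_out --plan '[{"grip": 0,"dp": [0.04,0.02,0],"rotation": [0,0,0]},{"grip": 0,"dp": [0.04,0.02,0],"rotation": [0,0,0]},{"grip": 0,"dp": [0.04,0.02,0],"rotation": [0,0,0]},{"grip": 0,"dp": [0.04,0.02,0],"rotation": [0,0,0]},{"grip": 0,"dp": [0.04,0.02,0],"rotation": [0,0,0]},{"grip": 0,"dp": [0.04,0.02,0],"rotation": [0,0,0]},{"grip": 0,"dp": [0.04,0.02,0],"rotation": [0,0,0]},{"grip": 0,"dp": [0.03,0.015,0],"rotation": [0,0,0]}]'

```text
time_s: 19.35
tool_pos: [0.502, -0.1091, 0.1917]
tool_rot: [-179.6, 0.6, -89.0]
force: [1.3, -0.9, -0.5]
grip_width: 0.0868
```

carry_out --plan '[{"grip": 0,"dp": [0.02,0.01,0],"rotation": [0,0,0]},{"grip": 0,"dp": [0.01,0,0],"rotation": [0,0,0]},{"grip": 0,"dp": [0,0,0],"rotation": [0,0,0]},{"grip": 0,"dp": [0,0,0],"rotation": [0,0,0]}]'

```text
time_s: 19.68
tool_pos: [0.4882, -0.1502, 0.1918]
tool_rot: [-179.7, 0.2, -89.9]
force: [0.2, 0.4, 0.8]
grip_width: 0.0871
```

```bash
python3 w.py w11; python3 - <<'E'
from h import *; import pickle
p=pickle.load(open("pics/w11.pkl","rb"));im=cv2.imread("pics/w11.png")[:,:,::-1].copy()
m=mask(im,"violet");n,l,st,ce=cv2.connectedComponentsWithStats(cv2.morphologyEx(m,cv2.MORPH_CLOSE,np.ones((9,9))))
i=1+st[1:,4].argmax();print(st[i],ce[i]);print([ray("wrist",ce[i],z,p).round(4) for z in(.016,.032)])
s=env.read_camera("side")[:,:,::-1];cv2.imwrite("pics/w11c.png",np.hstack([cv2.resize(im[60:360,:,::-1],(560,300)),cv2.resize(s[250:400,200:320],(240,300))]))
E
```

```text
[ 0.4882 -0.1502  0.1918] [-179.68    0.21  -89.89] 371.64829954431775 317.61642751203874 234.84195225650913 cam [ 0.556 -0.152  0.355]
[ 312  198   62   65 1862] [341.54994629 227.87647691]
[array([ 0.4772, -0.1728]), array([ 0.4809, -0.1718])]
```

View pics/w11c.png

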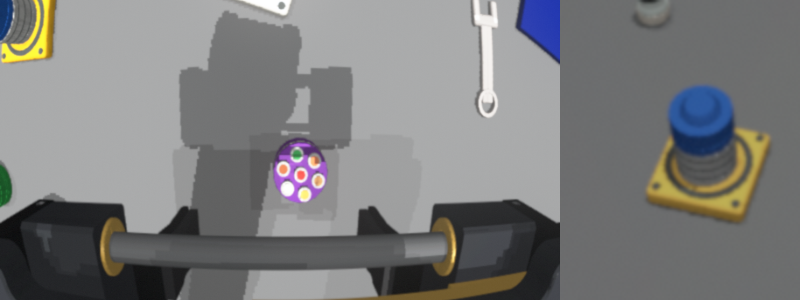

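The insulator is seated and upright on the riser (right panel). The carousel's centre stub is at full-frame (344,234), which gives a position of about (0.477, -0.173).

carry_out --plan '[{"grip": 0,"dp": [0.011,0.006,0.0],"rotation": [0,0,0]},{"grip": 0,"dp": [0.01,0.006,0.03],"rotation": [0,0,0]},{"grip": 0,"dp": [0,0,0.035],"rotation": [0,0,0]},{"grip": 0,"dp": [0,0,0.035],"rotation": [0,0,0]},{"grip": 0,"dp": [0,0,0.015],"rotation": [0,0,0]},{"grip": 0,"dp": [0,0,0],"rotation": [0,0,0]},{"grip": 0,"dp": [0,0,0],"rotation": [0,0,0]}]'

```text
time_s: 20.37
tool_pos: [0.4876, -0.1543, 0.0751]
tool_rot: [-179.1, 0.5, -88.2]
force: [0.2, 0.5, 0.6]
grip_width: 0.0869
```

carry_out --plan '[{"grip": 0,"dp": [0.018,0.01,0],"rotation": [-0.8,0.4,1.7]},{"grip": 0,"dp": [0,0,0.015],"rotation": [0,0,0]},{"grip": 0,"dp": [0,0,0],"rotation": [0,0,0]},{"grip": 0,"dp": [0,0,0],"rotation": [0,0,0]}]'

```text
time_s: 20.7
tool_pos: [0.4824, -0.1721, 0.0646]
tool_rot: [-179.6, -0.1, -89.7]
force: [1.7, 0.5, 0.2]
grip_width: 0.0872
```

carry_out --plan '[{"grip": 0,"dp": [0.001,0.006,0.02],"rotation": [-0.4,0,0]},{"grip": 0,"dp": [0,0,0.018],"rotation": [0,0,0]},{"grip": 0,"dp": [0,0,0.003],"rotation": [0,0,0]}]'

```text
time_s: 20.95
tool_pos: [0.4813, -0.1757, 0.0288]
tool_rot: [-179.5, -0.4, -89.8]
force: [-0.3, 0.8, -0.0]
grip_width: 0.0871
```

carry_out --plan '[{"grip": 0,"dp": [-0.002,0.006,0.014],"rotation": [-0.4,-0.4,0]},{"grip": 0,"dp": [0,0,0.007],"rotation": [0,0,0]}]'

```text
time_s: 21.12
tool_pos: [0.4772, -0.1747, 0.0096]
tool_rot: [-179.7, -0.1, -89.8]
force: [-1.1, -0.0, -0.2]
grip_width: 0.087
```

carry_out --plan '[{"grip": 0.5,"dp": [0,0,0.001],"rotation": [0,0,0]},{"grip": 0.5,"dp": [0,0,0.001],"rotation": [0,0,0]},{"grip": 0.5,"dp": [0,0,0.001],"rotation": [0,0,0]},{"grip": 0.5,"dp": [0,0,0],"rotation": [0,0,0]},{"grip": 0.5,"dp": [0,0,0],"rotation": [0,0,0]},{"grip": 0.5,"dp": [0,0,0],"rotation": [0,0,0]}]'

```text
time_s: 21.62
tool_pos: [0.4781, -0.1747, 0.0074]
tool_rot: [-179.7, -0.1, -89.8]
force: [-0.4, -0.3, -2.2]
grip_width: 0.0558
```

carry_out --plan '[{"grip": 0.5,"dp": [0,0,-0.025],"rotation": [0,0,0]},{"grip": 0.5,"dp": [0,0,-0.04],"rotation": [0,0,0]},{"grip": 0.5,"dp": [0,0,-0.04],"rotation": [-0.3,0,0]},{"grip": 0.5,"dp": [0,0,-0.04],"rotation": [0,0,0]},{"grip": 0.5,"dp": [-0.02,-0.01,-0.02],"rotation": [0,0,0]},{"grip": 0.5,"dp": [-0.036,-0.018,0],"rotation": [0,0,0]},{"grip": 0.5,"dp": [-0.036,-0.018,0],"rotation": [0,0,0]},{"grip": 0.5,"dp": [-0.036,-0.018,0],"rotation": [0,0,0]}]'

```text
time_s: 22.28
tool_pos: [0.5375, -0.0546, 0.1781]
tool_rot: [179.7, -0.4, -91.1]
force: [1.2, 0.1, -3.1]
grip_width: 0.0557
```

carry_out --plan '[{"grip": 0.5,"dp": [-0.036,-0.018,0],"rotation": [0,0,0]},{"grip": 0.5,"dp": [-0.036,-0.018,0],"rotation": [0,0,0]},{"grip": 0.5,"dp": [-0.036,-0.018,0],"rotation": [0,0,0]},{"grip": 0.5,"dp": [-0.03,-0.01,0],"rotation": [0,0,0]},{"grip": 0.5,"dp": [-0.015,0,0],"rotation": [0,0,0]},{"grip": 0.5,"dp": [0,0,0],"rotation": [0,0,0]}]'

```text
time_s: 22.78
tool_pos: [0.6075, 0.1144, 0.1763]
tool_rot: [179.8, -0.1, -90.6]
force: [0.4, 0.8, -1.5]
grip_width: 0.056
```

carry_out --plan '[{"grip": 0.5,"dp": [-0.015,0,0],"rotation": [0,0,-0.5]},{"grip": 0.5,"dp": [-0.012,0,0],"rotation": [0,0,0]},{"grip": 0.5,"dp": [0,0,0],"rotation": [0,0,0]},{"grip": 0.5,"dp": [0,0,0],"rotation": [0,0,0]}]'

```text
time_s: 23.12
tool_pos: [0.6067, 0.1404, 0.1746]
tool_rot: [179.6, -0.2, -90.1]
force: [0.8, 0.8, -3.1]
grip_width: 0.0557
```

```bash
python3 w.py w12; python3 - <<'E'
from h import *
im=cv2.imread("pics/w12.png");cv2.imwrite("pics/w12c.png",cv2.resize(im[90:400,160:500],None,fx=1.9,fy=1.9))
E
```

```text
[0.6067 0.1404 0.1746] [179.58  -0.24 -90.09] 371.64829954431775 317.61642751203874 234.84195225650913 cam [0.677 0.14  0.337]
```

View pics/w12c.png

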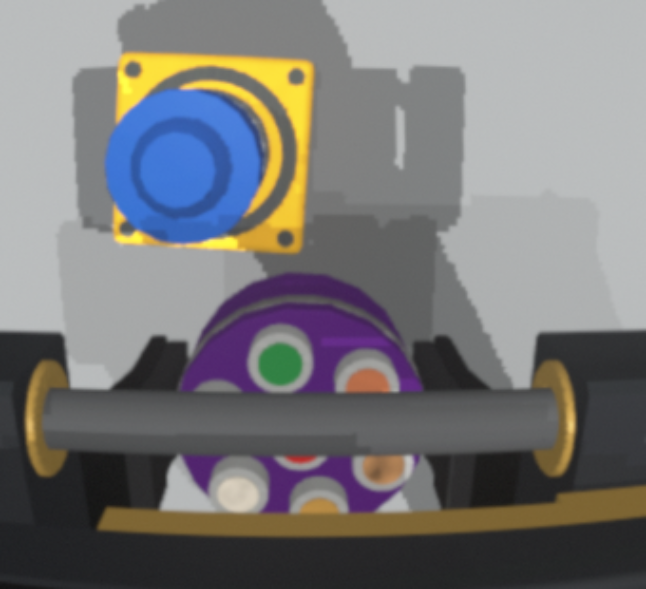

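The insulator's top is centred at crop (183,165). The carousel is in the jaws, with its near lower edge at y=272.

```bash
python3 - <<'E'
from h import *; import pickle
p=pickle.load(open("pics/w12.pkl","rb"))
f=lambda c:(160+c[0]/1.9,90+c[1]/1.9)
print("ins",[ray("wrist",f(c),.093,p).round(4) for c in((183,165),(105,165),(261,165),(183,87),(183,243))])
for zb in(.162,.167,.172):
  print(zb,ray("wrist",f((302,272)),zb,p)-[.028,0],ray("wrist",f((302,306)),zb+.032,p)-[.028,0],[ray("wrist",f((x,400)),zb+.032,p)[1].round(4) for x in(178,425)])
E
```

```text
ins [array([0.6516, 0.1797]), array([0.6524, 0.208 ]), array([0.6513, 0.1524]), array([0.6789, 0.1792]), array([0.6237, 0.1807])]
0.162 [0.60301735 0.13877453] [0.60394898 0.13900285] [np.float64(0.1668), np.float64(0.1113)]
0.167 [0.60432733 0.13880933] [0.60551974 0.13903746] [np.float64(0.1659), np.float64(0.1123)]
0.172 [0.60563731 0.13884414] [0.60709049 0.13907207] [np.float64(0.165), np.float64(0.1133)]
```

carry_out --plan '[{"grip": 0.5,"dp": [-0.02,-0.022,0],"rotation": [0.4,0,0]},{"grip": 0.5,"dp": [-0.018,-0.022,0],"rotation": [0,0,0]},{"grip": 0.5,"dp": [0,0,0.01],"rotation": [0,0,0]},{"grip": 0.5,"dp": [0,0,0.015],"rotation": [0,0,0]},{"grip": 0.5,"dp": [0,0,0.01],"rotation": [0,0,0]},{"grip": 0.5,"dp": [0,0,0],"rotation": [0,0,0]}]'

```text
time_s: 23.67
tool_pos: [0.6542, 0.1653, 0.1368]
tool_rot: [180.0, -0.8, -91.0]
force: [-0.8, -1.5, -1.7]
grip_width: 0.0554
```

carry_out --plan '[{"grip": 0.5,"dp": [-0.0145,0,0],"rotation": [0,-0.7,-1]},{"grip": 0.5,"dp": [0,0,0.005],"rotation": [0,0,0]},{"grip": 0.5,"dp": [0,0,0],"rotation": [0,0,0]},{"grip": 0.5,"dp": [0,0,0],"rotation": [0,0,0]}]'

```text
time_s: 24.0
tool_pos: [0.6543, 0.1775, 0.1318]
tool_rot: [180.0, -0.1, -90.1]
force: [-0.5, 0.6, -2.0]
grip_width: 0.0553
```

carry_out --plan '[{"grip": 0.5,"dp": [-0.0035,0,0.006],"rotation": [0,0,0]},{"grip": 0.5,"dp": [0,0,0.006],"rotation": [0,0,0]},{"grip": 0.5,"dp": [0,0,0],"rotation": [0,0,0]}]'

```text
time_s: 24.25
tool_pos: [0.655, 0.1811, 0.1203]
tool_rot: [-179.9, -0.1, -90.1]
force: [0.4, -0.9, -2.7]
grip_width: 0.0555
```

carry_out --plan '[{"grip": 0.5,"dp": [0,0.002,0.005],"rotation": [0,0,0]},{"grip": 0.5,"dp": [0,0,0.006],"rotation": [0,0,0]},{"grip": 0.5,"dp": [0,0,0.004],"rotation": [0,0,0]},{"grip": 0.5,"dp": [0,0,0],"rotation": [0,0,0]}]'

```text
time_s: 24.58
tool_pos: [0.6525, 0.1812, 0.1035]
tool_rot: [-179.9, -0.1, -90.1]
force: [-0.5, -0.1, -2.9]
grip_width: 0.0555
```

carry_out --plan '[{"grip": 0.5,"dp": [0,0,0.003],"rotation": [0,0,0]},{"grip": 0.5,"dp": [0,0,0.001],"rotation": [0,0,0]}]'

```text
time_s: 24.75
tool_pos: [0.653, 0.1813, 0.1003]
tool_rot: [-179.8, -0.1, -90.1]
force: [-3.1, -0.3, 6.5]
grip_width: 0.0554
```

Contact came at z = 0.1003, against 0.1005 predicted. I release, retreat and check.

carry_out --plan '[{"grip": 0.3,"dp": [0,0,0],"rotation": [0,0,0]},{"grip": 0,"dp": [0,0,0],"rotation": [0,0,0]},{"grip": 0,"dp": [0,0,0],"rotation": [0,0,0]},{"grip": 0,"dp": [0,0,0],"rotation": [0,0,0]},{"grip": 0,"dp": [0,0,-0.02],"rotation": [0,0,0]},{"grip": 0,"dp": [0,0,-0.04],"rotation": [0,0,0]},{"grip": 0,"dp": [0,0,-0.04],"rotation": [0,0,0]},{"grip": 0,"dp": [0,0,-0.02],"rotation": [0,0,0]}]'

```text
time_s: 25.42
tool_pos: [0.6502, 0.18, 0.2183]
tool_rot: [179.6, -0.2, -90.1]
force: [1.2, 0.3, 1.9]
grip_width: 0.0865
```

carry_out --plan '[{"grip": 0,"dp": [0.03,0.03,0],"rotation": [0,0,0]},{"grip": 0,"dp": [0.035,0.03,0],"rotation": [0,0,0]},{"grip": 0,"dp": [0.035,0.03,0],"rotation": [0,0,0]},{"grip": 0,"dp": [0.03,0.02,0],"rotation": [0,0,0]},{"grip": 0,"dp": [0.02,0.01,0],"rotation": [0,0,0]},{"grip": 0,"dp": [0,0,0],"rotation": [0,0,0]},{"grip": 0,"dp": [0,0,0],"rotation": [0,0,0]}]'

```text
time_s: 26.0
tool_pos: [0.5307, 0.0332, 0.2231]
tool_rot: [-179.7, 0.1, -89.7]
force: [-0.1, 0.5, -0.2]
grip_width: 0.0874
```

```bash
python3 w.py w13; python3 - <<'E'
from h import *; import pickle
p=pickle.load(open("pics/w13.pkl","rb"));im=cv2.imread("pics/w13.png")
s=env.read_camera("side")[:,:,::-1]
cv2.imwrite("pics/fin.png",np.vstack([cv2.resize(im[0:300],(800,360)),np.hstack([cv2.resize(s[160:310,200:360],(400,240)),cv2.resize(s[230:380,200:360],(400,240))])]))
rgb=im[:,:,::-1].copy();m=mask(rgb,"orange");n,l,st,ce=cv2.connectedComponentsWithStats(cv2.morphologyEx(m,cv2.MORPH_CLOSE,np.ones((7,7))))
print([(st[i].tolist(),ce[i].round(1).tolist(),ray("wrist",ce[i],.05,p).round(4)) for i in range(1,n) if st[i,4]>300])
E
```

```text
[0.5307 0.0332 0.2231] [-1.7974e+02  1.2000e-01 -8.9750e+01] 371.64829954431775 317.61642751203874 234.84195225650913 cam [0.599 0.032 0.386]
[([455, 42, 58, 56, 1694], [480.9, 72.0], array([ 0.6741, -0.1221]))]
```

View pics/fin.png

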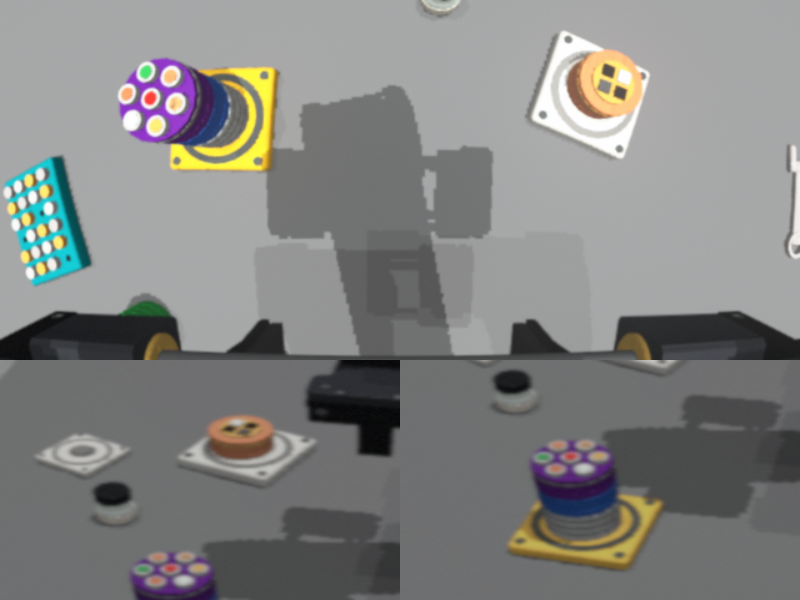

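The final views show the stack straight and closed with no gaps. The holder lies flat on the white dock, and the tray, vial and spanner look untouched. I hand the job in.

```bash
python3 -c "
from cell import env
print(env.sign_off())"
```

```text
the job is handed in; nothing more can be done
None
```

The job is handed in at about 26 s of robot time. The copper holder is on the 90 mm white dock, and the riser, insulator and carousel are stacked on the yellow dock. The sign-off gives no verdict, so the result rests on my own checks.

- **Seating heights:** The riser, insulator and carousel each touched down within about 1 mm of the predicted height. Contact forces were about 6–9 N, and 17 N for the holder.
- **Centring:** From the wrist camera, the riser and insulator were within about 2 mm of the dock centre. The carousel's final offset was only judged by eye in the last picture, where the stack looks straight and without gaps.
- **Weakest point:** The holder sits about 5 mm off the parking dock's centre. That is at the limit of its play, but inside the 8 mm tolerance. My pressing during placement dragged it there, and I did not re-centre it. It lies flat in the pictures.
- **Disagreements:** The top-camera reading of the seated holder was off by 20 mm or more, most likely because the arm was in the way, so I did not use it. The holder position I read in the last picture (about 9 mm to the side in y) came from the middle of a blob that includes the holder's side wall, so I set it aside too and kept the closer view.
- **Bystanders:** The tray, vial and spanner look unmoved in the last pictures; I did not measure them.

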